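# Press the axle cap onto the trolley wheel

## Robot

A 7-joint arm with a two-finger parallel gripper is mounted at the origin on the work surface. World frame = base frame: x ahead of the robot, y to its left, z up, the work surface at z = 0. Lengths are in m, angles in rad, forces in N, time in s.
With the tool pointing down it reaches from about 0.425 to 0.925 m from the base axis. Payload 6.8 kg.
Tool frame: the origin (TCP) lies where the fingers leave the gripper's body, on its centre line; the fingertips stand 73 mm ahead of it and the grasp point (between the pads) lies 54 mm ahead of it; z points along the fingers, y is the direction in which the jaws open and shut (so a half turn about z gives the same grasp; the last joint's range is limited). The gripper opens to 85 mm and grips with 20 to 120 N. Pads are 22 mm wide; open, the fingers measure 114 mm over their backs; the gripper's body (76 mm by 85 mm) begins 54 mm behind the grasp point. The pads swing forward as they close: fully open they stand 13 mm farther back than shut.
Start: joints at [1.235, 0.477, 0.022, 1.555, -0.011, 1.109, -0.083], TCP at [0.152, -0.658, 0.304] pointing down, gripper open.
Joint ranges: [-2.96, 2.96], [-0.34, 2.1], [-1.41, 1.46], [0.24, 2.44], [-1.37, 4.51], [0.17, 1.92], [-2.96, 2.96]. Speed limits (rad/s): [2.39, 2.39, 3.14, 3.14, 3.14, 3.14, 3.14].

## Interface

Orientations are given as a rotation vector (axis times angle).
In Python, from bench import r gives the robot as it stands.
- The arm moves only by the shell command python3 -m handwheel 'ROWS' [FORCE]. ROWS is JSON, a list that holds one entry, the list of rows, each a list of 7 numbers: the shift along the world's x, y, z in m, then the turn, a rotation vector about the world's x, y, z in rad, then the finger opening in m, from 0 to 0.0854. A call has 1 to 10 rows; each row shifts and turns the commanded pose from where the row before left it; what a row does not reach is not made up. A row lasts 1/12 s, in which the tool goes at most 41.7 mm and 7.16 degrees, less where a joint would pass 70% of its speed; a pose out of reach is approached as far as the arm can. A call is refused whole if a number of a shift passes 0.0417 or a number of a turn 0.125, either way. A call with a gripper value outside its range is refused whole. The fingers move at their own pace and stop on an object; FORCE is the grip in N (left out, the last holds). Time passes only in rows, so rows that do not move let the fingers close. It gives the time, the measured TCP pose, the force and the opening at its end, in the units of the state.
- r.get_obs(): the state, without advancing time (a new reading comes with each control period).
- r.grab_frame(name): name is "side" or "top" or "wrist"; returns (picture, depth): 420x560x3 uint8, red, green, blue; 420x560 float32, m along the optical axis (not along the pixel's ray), 0 where there is no reading.
- r.get_calibration(name): a dict with "vertical_fov" (degrees; the focal length in pixels is half the picture's height over the tangent of half this angle, whatever the lens; pixels are square), "cx", "cy" (the principal point, pixels), "R" (3x3) and "t" (3): a world point X has camera coordinates R X + t; the wrist camera has in their place "T_tool_cam" (4x4, takes a point from camera to tool coordinates, whose origin is the TCP and whose axes are the flange's). Camera axes: x right, y down, z forward; pixel columns grow to the right and rows downward; lengths in m; the calibration is good to about 2 mm. A picture is of the moment at which its call begins: read the wrist's pose just before it. get_calibration takes no time and is no camera call.
- r.hand_in(): hands the job in, once; it reports no verdict.
Trained networks look in the newest picture that a camera, given by its name, has taken for a name from the list of things; names that differ only in an ending like _2 or _b are one class to them, and where a whole thing is asked for, a point or a joint stands for the part that bears it (a point fixed in the world has none). Each returns a list of dicts, best first, with "p" (0 to 1); they miss things now and then, are a little off and sometimes report something else, mostly with a low value. They report only what shows in the picture. A call takes as long as a camera call. They do not tell look-alikes from the thing itself.
- r.masks_of(label, camera): "pixels" (420x560 bool, what is visible of it) and "at" ([column, row] in pixels, amid what is visible of it).
The state is a dict: "clock": time; "joints": joint angles; "qvel": joint speeds; "tau": joint torques, N m; "tcp_pos": TCP position; "orientation": TCP orientation; "contact_force": force on the tool from outside, world axes, zero at the start; "moment": the same for the moment, N m; "grip_width": finger opening in m.
Only numpy, scipy, OpenCV 4.12 (cv2) and the standard library are available. Lean on these libraries where they do the work, as an engineer would, in place of code of your own. Each camera call takes 0.05 s, during which the arm holds its last target.

## Task

The roll trolley's wheel is lying on the counter with its bare axle pointing up. Take the blue push-on axle cap (blue like the wheel's hub), set it over the axle and press it straight down until it has bitten tight and sits fully home on the hub, then let go. Leave the yellow and white caps, which are for other axles, where they lie.

Things in the scene. Friction and masses are not known exactly. Their poses are not given: they have to be found in the camera images.
- blue_cap_center (a point): Cap to fit: blue round plastic push-on axle cap, standing mouth down on the counter, 44 mm across, 52 mm tall, 50 g, flat closed top with a steel disc. The point is its centre, half-way up; z points out of its top. The 34 mm mouth narrows like a funnel over 12 mm to a 15 mm bore, closed 49 mm up.
- axle_seat (a point): Point on the axle's axis at the blue hub face (48 mm across, 52 mm above the counter); z up. Fixed flat wheel, 100 mm across, black tyre. Steel axle 14 mm thick, ends 47 mm above. A cap slips on loosely until its mouth is about 15 mm above the hub, then teeth bite: 6 to 16 N push all the way; it stays where pushed. Home: cap's centre 26 mm, top 52 mm above this point.
- yellow_cap_center (a point): A yellow cap of the same size, for another axle: leave it. The point is its centre, 26 mm above the counter.
- white_cap_center (a point): A white cap of the same size, for another axle: leave it. The point is its centre, 26 mm above the counter.
There are look-alikes about, which are no part of the job. Of the things that look like the part that bears blue_cap_center, the middle-sized one is meant.

How it is judged:
At the end, for the whole second after the job is handed in: The blue cap is on the axle (its centre within 6 mm of the axle's axis, upright within 10 degrees), pressed down to within 4.5 mm of fully home on the hub, and stays there (horizontal distance between blue_cap_center and axle_seat below 0.006 m and z of blue_cap_center in the frame of axle_seat below 0.0305 m and angle between blue_cap_center's own z axis and vertical below 0.17 rad); the robot touches nothing.
It fails at once if The yellow or the white cap is moved by more than 30 mm (distance of any of yellow_cap_center, white_cap_center from where it was at the start of the episode above 0.03 m).
It also fails if it takes over 38 s, if anything falls off the work surface, if the arm or the gripper's body presses on something with over 40 N, if the wrist force passes 120 N, or if a joint passes its speed limit or range.

## Working session

There is one attempt and no reset: what is moved stays moved. The work goes in short steps, Python scripts to look and compute and a shell command to move; the robot and the scene stay as the last step left them, time stands still between calls to the robot, and variables do not carry over. Pictures are saved under pics/ and viewed, and the job is handed in when it is done.

```bash
mkdir -p pics; ls; python3 - <<'E'
from bench import r
import cv2
o=r.get_obs(); print({k:(v if not hasattr(v,'round') else v.round(3)) if not isinstance(v,list) else [round(x,3) for x in v] for k,v in o.items()})
for n in ["top","side"]:
    im,d=r.grab_frame(n); cv2.imwrite(f"pics/{n}0.png",im[:,:,::-1]); c=r.get_calibration(n); print(n,c)
    for l in ["blue_cap_center","axle_seat","yellow_cap_center","white_cap_center"]:
        for m in r.masks_of(l,n): print(n,l,round(m["p"],2),m["at"],m["pixels"].sum())
print(r.get_calibration("wrist"))
E
```

```text
pics
{'clock': 0.0, 'joints': array([ 1.235,  0.478,  0.022,  1.556, -0.012,  1.109, -0.083]), 'qvel': array([ 0.   , -0.   , -0.002, -0.001,  0.   ,  0.001,  0.   ]), 'tau': array([-1.0000e-03, -5.9645e+01,  1.6080e+00, -2.8120e+01,  1.2000e-02,
        9.0000e-03,  0.0000e+00]), 'tcp_pos': array([ 0.152, -0.657,  0.303]), 'orientation': array([-3.119e+00, -3.570e-01,  1.000e-03]), 'contact_force': array([-0.701, -0.083, -0.927]), 'moment': array([ 0.018,  0.036, -0.014]), 'grip_width': 0.08507200201187425}
top {'vertical_fov': 49.10732156653795, 'cx': 276.61014476734533, 'cy': 214.8867504659575, 'R': array([[ 0.02406289, -0.99966082, -0.00996073],
       [-0.98278363, -0.02182856, -0.18346618],
       [ 0.18318653,  0.01420397, -0.98297556]]), 't': array([-0.02893985,  0.56467316,  0.76141751])}
top blue_cap_center 0.92 [327.7, 265.0] 530
top blue_cap_center 0.67 [267.9, 243.8] 873
top blue_cap_center 0.6 [374.1, 244.5] 327
top axle_seat 0.64 [166.6, 252.4] 3709
top yellow_cap_center 0.92 [418.3, 261.1] 638
top white_cap_center 0.75 [336.9, 154.9] 628
side {'vertical_fov': 42.89249
[... 276 characters left out ...]
p_center 0.92 [360.6, 197.7] 375
side blue_cap_center 0.75 [355.0, 231.3] 804
side blue_cap_center 0.64 [308.1, 255.9] 1414
side axle_seat 0.79 [241.4, 343.9] 5355
side yellow_cap_center 0.91 [396.4, 179.7] 650
side white_cap_center 0.65 [275.8, 172.6] 682
{'vertical_fov': 62.37363415238214, 'cx': 273.60856922811917, 'cy': 209.00733456388681, 'T_tool_cam': array([[-1.63306208e-03, -9.59111683e-01, -2.83023168e-01,
         7.33580049e-02],
       [ 9.99998653e-01, -1.61354667e-03, -3.02054493e-04,
         6.68064011e-04],
       [-1.66967097e-04, -2.83023280e-01,  9.59113025e-01,
        -6.87080303e-02],
       [ 0.00000000e+00,  0.00000000e+00,  0.00000000e+00,
         1.00000000e+00]])}
```

View pics/top0.png

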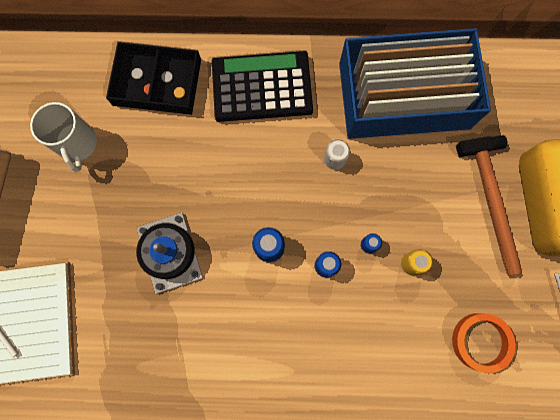

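View pics/side0.png

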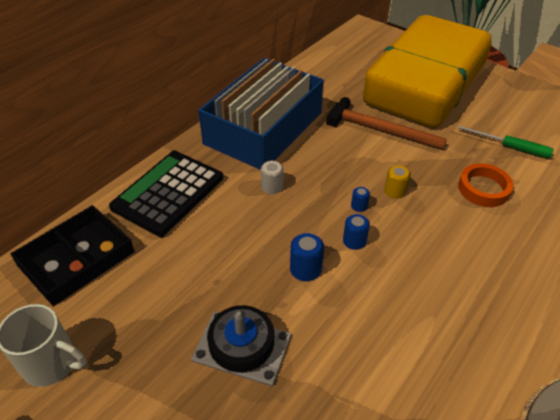

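The top view shows the wheel at about (165,250) and three blue caps: large at (268,244), middle at (328,265) and small at (372,243). Yellow is at (418,262) and white at (337,155). The side view agrees, with the middle cap at (356,232). Next I'll measure the positions.

```bash
cat > h.py <<'E'
import numpy as np, cv2
from bench import r
def cloud(n,d,pose=None):
    c=r.get_calibration(n); f=210/np.tan(np.radians(c["vertical_fov"])/2)
    v,u=np.mgrid[:420,:560]
    P=np.stack([(u-c["cx"])/f*d,(v-c["cy"])/f*d,d],-1)
    if "R" in c: return (P-c["t"])@c["R"]
    T=c["T_tool_cam"]; P=P@T[:3,:3].T+T[:3,3]
    R=cv2.Rodrigues(np.array(pose["orientation"]))[0]
    return P@R.T+np.array(pose["tcp_pos"])
def circ(p):
    A=np.c_[2*p,np.ones(len(p))]; s=np.linalg.lstsq(A,(p**2).sum(1),rcond=None)[0]
    return s[:2],np.sqrt(s[2]+s[:2]@s[:2])
E
python3 - <<'E'
from h import *
for n in ["top","side"]:
    im,d=r.grab_frame(n); X=cloud(n,d)
    for l in ["blue_cap_center","axle_seat","yellow_cap_center","white_cap_center"]:
        for m in r.masks_of(l,n):
            M=cv2.erode(m["pixels"].astype(np.uint8),np.ones((3,3)))>0
            p=X[M&(d>0)]; zt=np.percentile(p[:,2],97)
            t=p[abs(p[:,2]-np.median(p[p[:,2]>zt-.008][:,2]))<.005]
            (c,rad),h=(cv2.minEnclosingCircle(t[:,:2].astype(np.float32))),zt
            print(n,l,np.round(m["at"]),"ztop %.4f"%zt,"c",np.round(c,4),"mean",t[:,:2].mean(0).round(4),"rad %.4f"%rad,len(t))
E
```

```text
top blue_cap_center [328. 265.] ztop 0.0563 c [ 0.4822 -0.1069] mean [ 0.4815 -0.1073] rad 0.0207 416
top blue_cap_center [375. 244.] ztop 0.0429 c [ 0.5224 -0.1859] mean [ 0.5225 -0.1853] rad 0.0148 203
top blue_cap_center [268. 244.] ztop 0.0710 c [ 0.5131 -0.0024] mean [ 0.5131 -0.0025] rad 0.0268 712
top axle_seat [166. 252.] ztop 0.0567 c [0.5001 0.1814] mean [0.4997 0.1803] rad 0.0491 2052
top yellow_cap_center [417. 262.] ztop 0.0561 c [ 0.4893 -0.2651] mean [ 0.4889 -0.265 ] rad 0.0207 429
top white_cap_center [338. 155.] ztop 0.0562 c [ 0.6862 -0.1234] mean [ 0.6854 -0.1231] rad 0.0207 371
side blue_cap_center [309. 256.] ztop 0.0692 c [5.125e-01 3.000e-04] mean [0.5113 0.0018] rad 0.0267 611
side blue_cap_center [360. 197.] ztop 0.0411 c [ 0.5224 -0.1846] mean [ 0.5215 -0.1835] rad 0.0159 151
side axle_seat [244. 348.] ztop 0.0694 c [0.4986 0.183 ] mean [0.4964 0.1855] rad 0.0068 43
side yellow_cap_center [397. 183.] ztop 0.0542 c [ 0.4881 -0.2617] mean [ 0.4872 -0.2609] rad 0.0203 241
side white_cap_center [275. 175.] ztop 0.0548 c [ 0.6855 -0.121 ] mean [ 0.6835 -0.1199] rad 0.0202 229
```

```bash
python3 -m handwheel '[[[0.0206,0.0344,0,0,0,0,0.0854],[0.0206,0.0344,0,0,0,0,0.0854],[0.0206,0.0344,0,0,0,0,0.0854],[0.0206,0.0344,0,0,0,0,0.0854],[0.0206,0.0344,0,0,0,0,0.0854],[0.0206,0.0344,0,0,0,0,0.0854],[0.0206,0.0344,0,0,0,0,0.0854],[0.0206,0.0344,0,0,0,0,0.0854],[0.0206,0.0344,0,0,0,0,0.0854],[0.0206,0.0344,0,0,0,0,0.0854]]]' 90
```

```text
clock: 1.83
tcp_pos: [0.3591, -0.3118, 0.3043]
orientation: [3.121, 0.357, 0.001]
contact_force: [0.3, 0.3, -1.1]
grip_width: 0.0855
```

```bash
python3 -m handwheel '[[[0.0206,0.0344,0,0,0,0,0.0854],[0.0206,0.0344,0,0,0,0,0.0854],[0.0206,0.0344,-0.01,0,0,0,0.0854],[0.0206,0.0344,-0.01,0,0,0,0.0854],[0.0206,0.0344,-0.02,0,0,0,0.0854],[0.0206,0.0344,-0.02,0,0,0,0.0854],[0,0,0,0,0,0,0.0854],[0,0,0,0,0,0,0.0854],[0,0,0,0,0,0,0.0854]]]'
python3 - <<'E'
from h import *
o=r.get_obs(); print(o["tcp_pos"],o["orientation"],o["contact_force"])
im,d=r.grab_frame("wrist"); cv2.imwrite("pics/w1.png",im[:,:,::-1]); X=cloud("wrist",d,o)
for m in r.masks_of("blue_cap_center","wrist"):
    M=cv2.erode(m["pixels"].astype(np.uint8),np.ones((3,3)))>0
    p=X[M&(d>0)]; zt=np.percentile(p[:,2],97); t=p[abs(p[:,2]-np.median(p[p[:,2]>zt-.005][:,2]))<.003]
    c,rad=cv2.minEnclosingCircle(t[:,:2].astype(np.float32))
    print(m["p"],m["at"],zt,c,t[:,:2].mean(0),rad,len(t))
E
```

```text
clock: 2.58
tcp_pos: [0.479, -0.1125, 0.2468]
orientation: [3.121, 0.357, -0.001]
contact_force: [0.5, -0.2, 0.4]
grip_width: 0.0854
[ 0.47898189 -0.11253513  0.24676282] [ 3.12088458e+00  3.56900191e-01 -7.51631814e-04] [ 0.48271743 -0.20934973  0.37218757]
0.92 [268.6, 190.6] 0.05204637419695493 (0.4842863380908966, -0.10855528712272644) [ 0.48485467 -0.10838092] 0.020720483735203743 1906
0.67 [372.2, 165.8] 0.03897236520375763 (0.5240413546562195, -0.1875949501991272) [ 0.52463875 -0.18700305] 0.016132118180394173 1130
0.57 [140.1, 123.7] 0.06708050744291268 (0.5158681869506836, -0.003558788448572159) [ 0.51645954 -0.00391642] 0.02612270787358284 4074
```

```bash
python3 -m handwheel '[[[0.005,0.0045,-0.02,0,0,0,0.0854],[0,0,-0.03,0,0,0,0.0854],[0,0,-0.03,0,0,0,0.0854],[0,0,-0.03,0,0,0,0.0854],[0,0,0,0,0,0,0.0854],[0,0,0,0,0,0,0.0854]]]'
```

```text
clock: 3.18
tcp_pos: [0.4832, -0.1086, 0.1365]
orientation: [-3.121, -0.354, 0.004]
contact_force: [-0.0, -0.3, 0.7]
grip_width: 0.0855
```

View pics/w1.png

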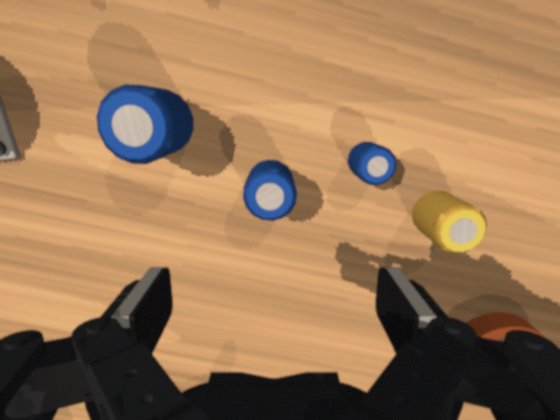

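The wrist view shows the middle cap centred between the fingers at (269,190). The large cap is clear at (143,124), the small one at (373,163) and yellow at (457,230). I'll go down and grip.

```bash
python3 -m handwheel '[[[0.0005,0,-0.025,0,0,0,0.0854],[0,0,-0.025,0,0,0,0.0854],[0,0,-0.004,0,0,0,0.0854],[0,0,0,0,0,0,0.06],[0,0,0,0,0,0,0.03],[0,0,0,0,0,0,0.03],[0,0,0,0,0,0,0.03],[0,0,0,0,0,0,0.03],[0,0,0,0,0,0,0.03]]]' 90
```

```text
clock: 3.93
tcp_pos: [0.4861, -0.1083, 0.0847]
orientation: [3.12, 0.356, 0.005]
contact_force: [0.4, -1.5, 6.6]
grip_width: 0.0434
```

```bash
python3 -m handwheel '[[[0,0,0.02,0,0,0,0.03],[0,0,0.035,0,0,0,0.03],[0,0,0.035,0,0,0,0.03],[0,0.02,0.03,0,0,0,0.03],[0.002,0.036,0.03,0,0,0,0.03],[0.002,0.036,0.015,0,0,0,0.03],[0.002,0.036,0,0,0,0,0.03],[0.002,0.036,0,0,0,0,0.03],[0.002,0.036,0,0,0,0,0.03],[0.002,0.036,0,0,0,0,0.03]]]'
python3 -m handwheel '[[[0.002,0.033,0,0,0,0,0.03],[0,0.02,0,0,0,0,0.03],[0,0,0,0,0,0,0.03],[0,0,0,0,0,0,0.03],[0,0,0,0,0,0,0.03]]]'
python3 - <<'E'
from h import *
o=r.get_obs(); print(o["tcp_pos"],o["orientation"],o["contact_force"],o["grip_width"])
print(cv2.Rodrigues(o["orientation"])[0].round(4))
im,d=r.grab_frame("wrist"); cv2.imwrite("pics/w2.png",im[:,:,::-1]); X=cloud("wrist",d,o)
np.savez("w2.npz",X=X,im=im,d=d)
for l in ["axle_seat","blue_cap_center"]:
  for m in r.masks_of(l,"wrist"):
    p=X[m["pixels"]&(d>0)]; print(l,m["p"],m["at"],np.percentile(p[:,2],[5,25,50,75,95,99]).round(4),len(p))
    t=p[(p[:,2]>.085)&(p[:,2]<.105)]
    if l=="axle_seat":
        if len(t): print("axle top",np.median(t,0),cv2.minEnclosingCircle(t[:,:2].astype(np.float32)),len(t))
        t=p[(p[:,2]>.03)&(p[:,2]<.06)]; print("tyre",cv2.minEnclosingCircle(t[:,:2].astype(np.float32)),t.mean(0))
E
```

```text
clock: 4.77
tcp_pos: [0.4963, 0.1261, 0.2458]
orientation: [3.121, 0.356, 0.003]
contact_force: [1.0, 0.4, -0.2]
grip_width: 0.0435
clock: 5.18
tcp_pos: [0.4984, 0.1765, 0.2448]
orientation: [3.12, 0.356, 0.001]
contact_force: [0.8, -0.3, -0.6]
grip_width: 0.0431
[0.49841543 0.17653503 0.24478867] [3.12049816e+00 3.55871158e-01 5.18107223e-04] [ 0.75142744 -0.32450263 -0.59634352] 0.04305327457044932
[[ 9.743e-01  2.252e-01  4.000e-04]
 [ 2.252e-01 -9.743e-01 -8.000e-04]
 [ 2.000e-04  9.000e-04 -1.000e+00]]
axle_seat 0.74 [268.0, 177.9] [0.0062 0.0413 0.0455 0.0471 0.0518 0.0944] 13299
axle top [0.50342749 0.1819094  0.09333145] ((0.5011416077613831, 0.1817864626646042), 0.007340566720813513) 342
tyre ((0.5017274022102356, 0.1816358119249344), 0.04967310652136803) [0.51032778 0.1838807  0.04662836]
blue_cap_center 0.88 [274.6, 306.2] [0.1695 0.2009 0.2096 0.2105 0.2112 0.2116] 13887
blue_cap_center 0.68 [481.0, 225.7] [0.0084 0.0405 0.0627 0.0657 0.0667 0.0673] 6285
```

View pics/w2.png

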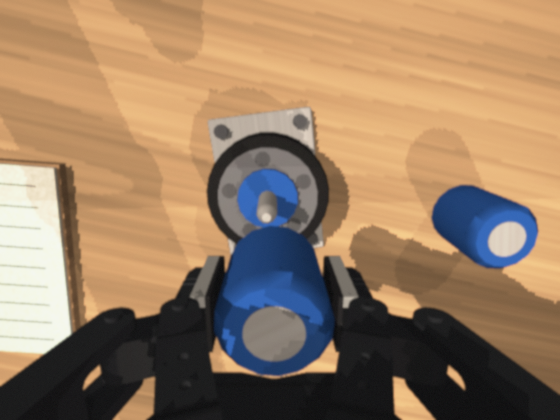

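```bash
python3 - <<'E'
from h import *
z=np.load("w2.npz"); X,im,d=z["X"],z["im"],z["d"]
x,y,h=X[...,0],X[...,1],X[...,2]
def enc(M,n):
    M=cv2.morphologyEx(M.astype(np.uint8),cv2.MORPH_OPEN,np.ones((2,2)))>0
    t=X[M]; c,rad=cv2.minEnclosingCircle(t[:,:2].astype(np.float32)); print(n,np.round(c,4),round(rad,4),t.mean(0).round(4),len(t)); return M
near=(np.hypot(x-.5,y-.18)<.06)&(d>0)
hand=near&(h>.2)
enc(near&(h>.203)&(h<.217)&(np.arange(420)[:,None]>230)&(np.arange(560)[None]>215)&(np.arange(560)[None]<335),"captop")
hsv=cv2.cvtColor(im,cv2.COLOR_RGB2HSV)
grey=(hsv[...,1]<70)&(hsv[...,2]>60)
M=enc(hand&grey&(np.arange(420)[:,None]>295)&(np.arange(560)[None]>230)&(np.arange(560)[None]<318),"disc")
t=X[M]; A=np.c_[t[:,:2]-t[:,:2].mean(0),np.ones(len(t))]; print("slope",np.linalg.lstsq(A,t[:,2],rcond=None)[0])
for lo,hi in [(.055,.065),(.065,.075),(.075,.085),(.085,.092),(.092,.1),(.1,.12)]:
    s=(np.hypot(x-.5,y-.18)<.02)&(h>lo)&(h<hi)
    if s.sum()>5: enc(s,(lo,hi))
# hub by blue colour
B=(hsv[...,0]>100)&(hsv[...,0]<125)&(hsv[...,1]>120)&(h>.045)&(h<.06)&(np.hypot(x-.5,y-.18)<.04)
enc(B,"hub"); 
T=near&(h>.035)&(h<.06)
e=X[T][:, :2]; c=np.array([.5012,.1816]); rr=np.hypot(*(e-c).T)
for _ in range(3):
    a=np.arctan2(e[:,1]-c[1],e[:,0]-c[0]); rr=np.hypot(*(e-c).T); b=((a+np.pi)*20).astype(int)
    out=np.array([e[b==k][np.argmax(rr[b==k])] for k in np.unique(b) if rr[b==k].max()>.047]); c,R=circ(out)
print("tyre fit",c,R,len(out))
E
```

```text
captop [0.4297 0.1637] 0.1434 [0.4983 0.1752 0.2076] 10146
disc [0.4292 0.166 ] 0.1434 [0.496  0.175  0.2104] 2809
slope [0.87424266 0.17901574 0.21042971]
(0.055, 0.065) [0.504  0.1813] 0.0064 [0.5069 0.1818 0.062 ] 46
(0.065, 0.075) [0.5039 0.1815] 0.0064 [0.5068 0.1817 0.0721] 59
(0.075, 0.085) [0.5011 0.1795] 0.0088 [0.5068 0.1809 0.0806] 57
(0.085, 0.092) [0.4974 0.1785] 0.0116 [0.5044 0.181  0.087 ] 110
(0.092, 0.1) [0.5253 0.1856] 0.0454 [0.501  0.1808 0.0941] 212
hub [0.5246 0.1808] 0.047 [0.5041 0.181  0.0524] 2143
tyre fit [0.50172809 0.18164792] 0.04911020848923366 101
```

```bash
python3 - <<'E'
from h import *
z=np.load("w2.npz"); X,im,d=z["X"],z["im"],z["d"]
h=X[...,2]; hsv=cv2.cvtColor(im,cv2.COLOR_RGB2HSV)
rr,cc=np.mgrid[:420,:560]
W=(rr>225)&(rr<385)&(cc>205)&(cc<345)
zt=np.median(h[320:350,255:295]); print(zt)
blue=(hsv[...,0]>100)&(hsv[...,0]<128)&(hsv[...,1]>100)
grey=(np.hypot(cc-274,rr-334)<34)
for n,M in [("disc",W&grey&(hsv[...,1]<80)&(abs(h-zt)<.004)),("top",W&(blue|grey)&(abs(h-zt)<.003))]:
    M=cv2.morphologyEx(M.astype(np.uint8),cv2.MORPH_OPEN,np.ones((3,3)))>0
    t=X[M]; print(n,t.mean(0).round(4),cv2.minEnclosingCircle(t[:,:2].astype(np.float32)),len(t))
    A=np.c_[t[:,:2]-t[:,:2].mean(0),np.ones(len(t))]; print("slope",np.linalg.lstsq(A,t[:,2],rcond=None)[0])
# side wall: rim front edge
E
```

```text
0.21068217075758183
disc [0.4967 0.1755 0.2107] ((0.4965377748012543, 0.17531582713127136), 0.011706140823662281) 2818
slope [ 0.00089772 -0.0038343   0.21065765]
top [0.4987 0.176  0.2103] ((0.4966830909252167, 0.17555919289588928), 0.019855178892612457) 8008
slope [-0.01869178 -0.00412081  0.21026304]
```

```bash
python3 -m handwheel '[[[0.0047,0.0063,-0.01,0,0,0,0.03],[0,0,-0.02,0,0,0,0.03],[0,0,-0.02,0,0,0,0.03],[0,0,-0.01,0,0,0,0.03],[0,0,0,0,0,0,0.03],[0,0,0,0,0,0,0.03],[0,0,0,0,0,0,0.03]]]' 90
python3 - <<'E'
from h import *
for n in ["side","wrist"]:
    im,d=r.grab_frame(n)
    im=im[:,:,::-1]
    if n=="side": im=cv2.resize(im[200:420,100:393],(799,600),interpolation=cv2.INTER_CUBIC)
    cv2.imwrite(f"pics/{n}3.png",im)
E
```

```text
clock: 5.92
tcp_pos: [0.5037, 0.1841, 0.185]
orientation: [-3.121, -0.357, -0.002]
contact_force: [-0.5, 0.1, -0.3]
grip_width: 0.0432
```

View pics/side3.png

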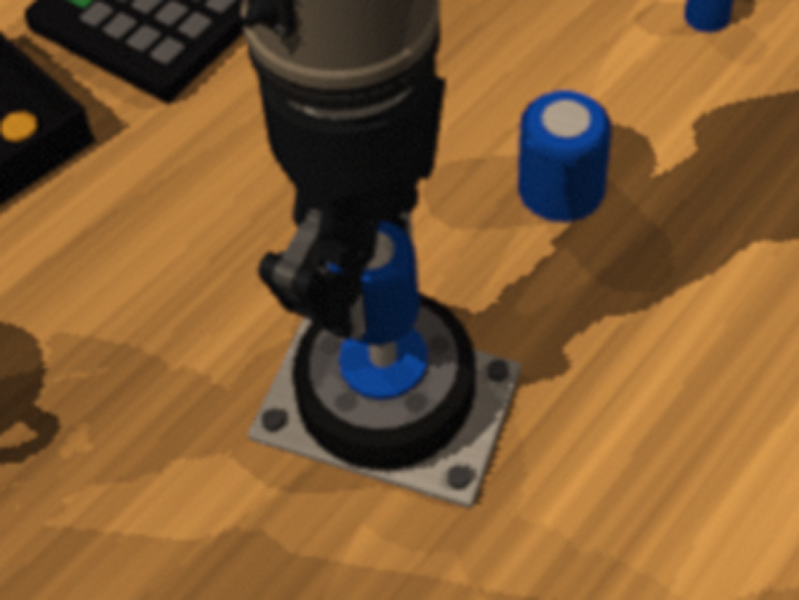

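The zoomed side view shows the cap upright above the axle (cap about (385,290), axle about (383,352) in the crop). I'll lower in small steps and watch the force.

```bash
python3 -m handwheel '[[[0,-0.001,-0.004,0,0,0,0.03],[0,0,-0.004,0,0,0,0.03],[0,0,-0.004,0,0,0,0.03],[0,0,0,0,0,0,0.03]]]'
python3 -m handwheel '[[[0,0,-0.003,0,0,0,0.03],[0,0,-0.003,0,0,0,0.03],[0,0,0,0,0,0,0.03]]]'
```

```text
clock: 6.35
tcp_pos: [0.5027, 0.1824, 0.1715]
orientation: [3.121, 0.357, -0.002]
contact_force: [-0.1, -0.3, -0.8]
grip_width: 0.0431
clock: 6.6
tcp_pos: [0.5029, 0.1826, 0.1657]
orientation: [3.121, 0.357, -0.001]
contact_force: [0.3, 0.5, -1.1]
grip_width: 0.0434
```

```bash
python3 -m handwheel '[[[0,0,-0.004,0,0,0,0.03],[0,0,-0.004,0,0,0,0.03],[0,0,-0.003,0,0,0,0.03],[0,0,0,0,0,0,0.03]]]'
python3 -m handwheel '[[[0,0,-0.003,0,0,0,0.03],[0,0,-0.003,0,0,0,0.03],[0,0,0,0,0,0,0.03]]]'
```

```text
clock: 6.93
tcp_pos: [0.5027, 0.1826, 0.1546]
orientation: [3.121, 0.357, -0.002]
contact_force: [-0.3, -0.8, -0.6]
grip_width: 0.0434
clock: 7.18
tcp_pos: [0.5033, 0.1828, 0.149]
orientation: [-3.121, -0.357, -0.001]
contact_force: [1.4, 0.2, -4.2]
grip_width: 0.0438
```

```bash
python3 -m handwheel '[[[0,0,-0.003,0,0,0,0.03],[0,0,0,0,0,0,0.03],[0,0,0,0,0,0,0.03]]]'
python3 - <<'E'
from h import *
o=r.get_obs(); print(o["tcp_pos"],o["contact_force"],o["grip_width"])
im,d=r.grab_frame("side"); cv2.imwrite("pics/s4.png",cv2.resize(im[200:420,100:393,::-1],(799,600),interpolation=cv2.INTER_CUBIC))
im,d=r.grab_frame("wrist"); cv2.imwrite("pics/w4.png",im[:,:,::-1]); X=cloud("wrist",d,o)
print(np.median(X[320:350,255:295].reshape(-1,3),0))
E
```

```text
clock: 7.43
tcp_pos: [0.5031, 0.1827, 0.1459]
orientation: [-3.121, -0.357, 0.0]
contact_force: [0.6, -0.1, -4.4]
grip_width: 0.0434
[0.50310143 0.18270053 0.14592105] [ 0.57240721 -0.09288519 -4.36022219] 0.04340165927002948
[0.50108406 0.18138135 0.1117771 ]
```

View pics/s4.png

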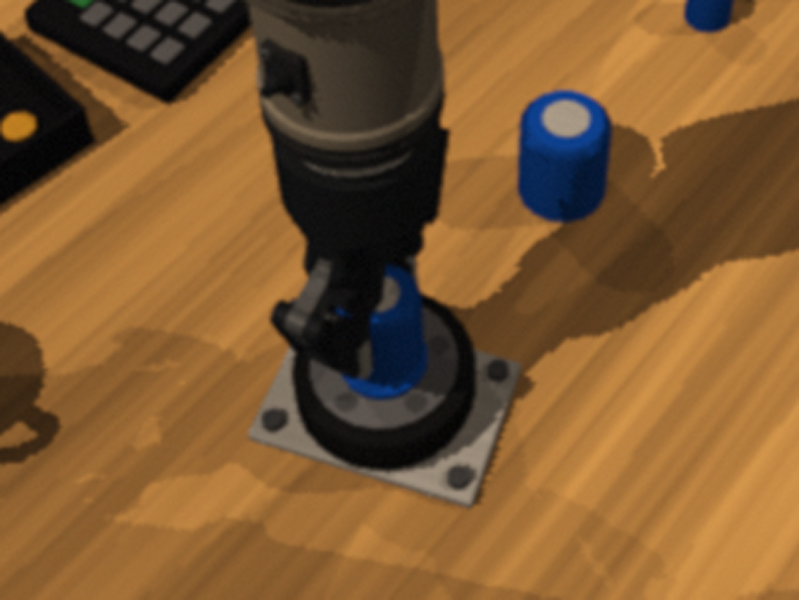

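View pics/w4.png

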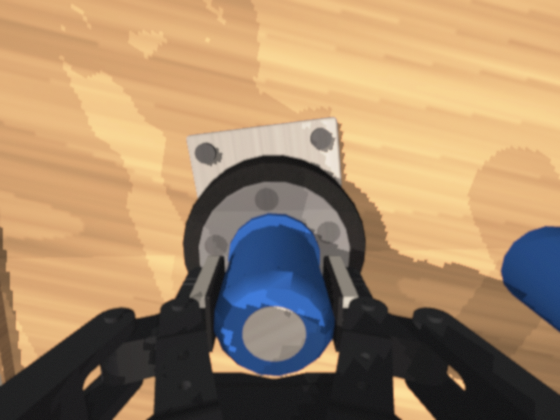

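Side view: the cap is on the axle, about 8 mm short of home. Wrist view: the cap is still seated in the grip at (275,330). I'll continue pressing.

```bash
python3 -m handwheel '[[[0,0,-0.003,0,0,0,0.03],[0,0,-0.003,0,0,0,0.03],[0,0,0,0,0,0,0.03],[0,0,0,0,0,0,0.03]]]' 110
python3 -m handwheel '[[[0,0,-0.002,0,0,0,0.03],[0,0,-0.001,0,0,0,0.03],[0,0,0,0,0,0,0.03],[0,0,0,0,0,0,0.03]]]' 110
python3 - <<'E'
from h import *
o=r.get_obs(); print(o["tcp_pos"],o["contact_force"],o["grip_width"])
im,d=r.grab_frame("wrist"); cv2.imwrite("pics/w5.png",im[:,:,::-1]); X=cloud("wrist",d,o)
print(np.median(X[320:350,255:295].reshape(-1,3),0))
E
```

```text
clock: 7.87
tcp_pos: [0.5033, 0.1829, 0.1403]
orientation: [-3.121, -0.357, -0.001]
contact_force: [1.5, 0.6, -2.3]
grip_width: 0.0431
clock: 8.2
tcp_pos: [0.5033, 0.1829, 0.1374]
orientation: [-3.121, -0.357, -0.001]
contact_force: [1.1, 0.1, 2.5]
grip_width: 0.0437
[0.50329105 0.18288156 0.1374334 ] [1.07957762 0.10212489 2.45975427] 0.04372110282309551
[0.50129183 0.18158042 0.10325505]
```

```bash
python3 -m handwheel '[[[0,0,-0.001,0,0,0,0.03],[0,0,0,0,0,0,0.03],[0,0,0,0,0,0,0.03]]]'
python3 -m handwheel '[[[0,0,-0.001,0,0,0,0.03],[0,0,0,0,0,0,0.03],[0,0,0,0,0,0,0.03]]]'
python3 - <<'E'
from h import *
o=r.get_obs(); print(o["tcp_pos"],o["contact_force"],o["grip_width"])
im,d=r.grab_frame("side"); cv2.imwrite("pics/s6.png",cv2.resize(im[200:420,100:393,::-1],(799,600),interpolation=cv2.INTER_CUBIC))
im,d=r.grab_frame("wrist"); cv2.imwrite("pics/w6.png",im[:,:,::-1]); X=cloud("wrist",d,o)
print(np.median(X[320:350,255:295].reshape(-1,3),0))
E
```

```text
clock: 8.5
tcp_pos: [0.5034, 0.1829, 0.1368]
orientation: [3.121, 0.357, 0.001]
contact_force: [-0.3, -1.1, 7.0]
grip_width: 0.0433
clock: 8.75
tcp_pos: [0.5034, 0.183, 0.1366]
orientation: [3.121, 0.357, 0.001]
contact_force: [-3.2, -1.5, 14.6]
grip_width: 0.0431
[0.50340585 0.18298644 0.13655337] [-3.17437762 -1.47354547 14.56711137] 0.04306658691607133
[0.50145315 0.18163075 0.10241128]
```

View pics/s6.png

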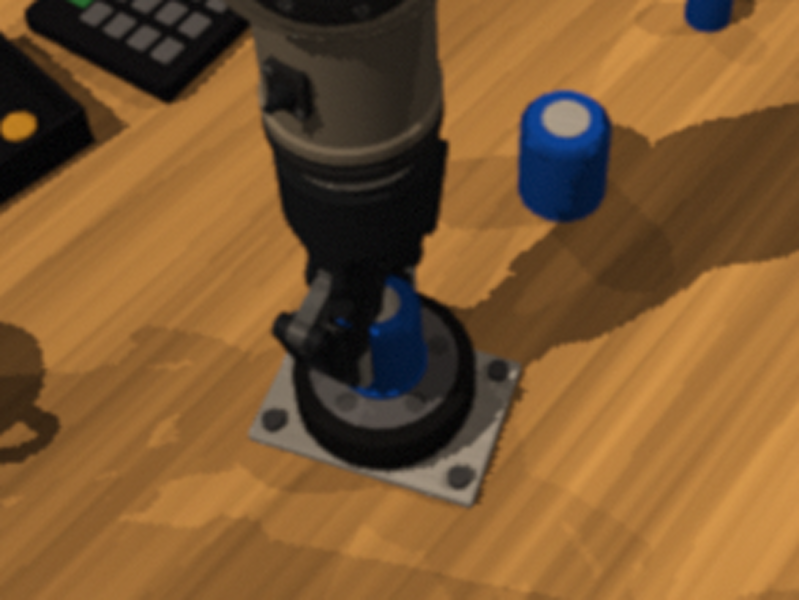

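View pics/w6.png

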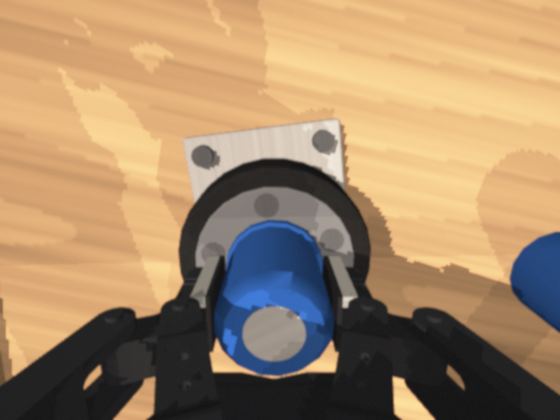

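The cap has stopped moving at top z ≈ 0.102 while the force rises, so it is against the hub (both views show no hub gap). One more small push, then release and back off.

```bash
python3 -m handwheel '[[[0,0,-0.001,0,0,0,0.03],[0,0,0,0,0,0,0.03],[0,0,0.001,0,0,0,0.03],[0,0,0,0,0,0,0.06],[0,0,0,0,0,0,0.0854],[0,0,0,0,0,0,0.0854],[0,0,0,0,0,0,0.0854],[0,0,0,0,0,0,0.0854]]]'
python3 -m handwheel '[[[0,0,0.01,0,0,0,0.0854],[0,0,0.025,0,0,0,0.0854],[0,0,0.035,0,0,0,0.0854],[0,0,0.035,0,0,0,0.0854],[0,0,0.02,0,0,0,0.0854],[0,0,0,0,0,0,0.0854],[0,0,0,0,0,0,0.0854]]]'
python3 - <<'E'
from h import *
o=r.get_obs(); print(o["tcp_pos"],o["contact_force"],o["grip_width"])
im,d=r.grab_frame("wrist"); cv2.imwrite("pics/w7.png",im[:,:,::-1]); X=cloud("wrist",d,o)
c0=np.array([.5015,.1816])
h=X[...,2]; M=(np.hypot(X[...,0]-c0[0],X[...,1]-c0[1])<.03)&(h>.09)&(h<.13)
zt=np.percentile(h[M],90); M&=abs(h-zt)<.004; t=X[M]
print(zt,t.mean(0),cv2.minEnclosingCircle(t[:,:2].astype(np.float32)),len(t))
A=np.c_[t[:,:2]-t[:,:2].mean(0),np.ones(len(t))]; print("slope",np.linalg.lstsq(A,t[:,2],rcond=None)[0])
T=X[(np.hypot(X[...,0]-c0[0],X[...,1]-c0[1])<.06)&(h>.035)&(h<.06)]
e=T[:,:2]; c=c0
for _ in range(3):
    a=np.arctan2(e[:,1]-c[1],e[:,0]-c[0]); rr=np.hypot(*(e-c).T); b=((a+np.pi)*20).astype(int)
    out=np.array([e[b==k][np.argmax(rr[b==k])] for k in np.unique(b) if rr[b==k].max()>.047]); c,R=circ(out)
print("tyre fit",c,R,len(out), np.percentile(T[:,2],[50,90]))
for n in ["side","top"]:
  im,d=r.grab_frame(n); cv2.imwrite(f"pics/{n}7.png",im[:,:,::-1])
E
```

```text
clock: 9.52
tcp_pos: [0.5029, 0.1827, 0.135]
orientation: [3.121, 0.357, -0.001]
contact_force: [-0.0, 0.4, -0.1]
grip_width: 0.0853
clock: 10.1
tcp_pos: [0.5036, 0.183, 0.2621]
orientation: [-3.121, -0.357, -0.005]
contact_force: [-0.1, -0.7, -0.3]
grip_width: 0.0853
[0.50364129 0.18299533 0.26206756] [-0.09765988 -0.74801525 -0.32917835] 0.0853418208037486
0.10342869277635501 [0.50235697 0.18206925 0.10236233] ((0.501599133014679, 0.18183442950248718), 0.021090535447001457) 2492
slope [-0.01426371 -0.00157903  0.10236233]
tyre fit [0.50172298 0.18178039] 0.04912849087971879 126 [0.04551013 0.04720822]
```

View pics/side7.png

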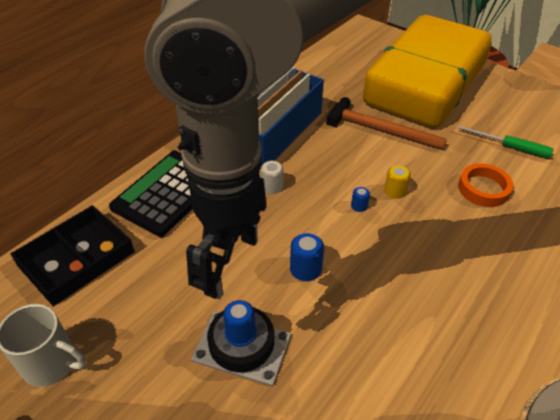

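View pics/w7.png

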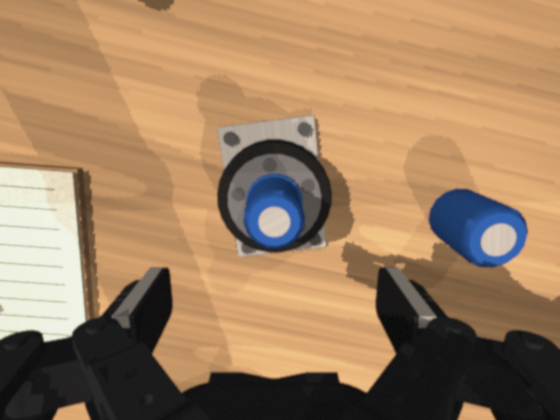

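The views show the cap upright and home on the hub at (240,325) side and (274,215) wrist. The gripper is clear, and yellow (398,181) and white (271,177) have not moved. Handing in.

```bash
python3 -c "
from bench import r
print(r.hand_in())"
```

```text
the job is handed in; nothing more can be done
None
```

I gripped the middle-sized blue cap, set it over the axle and pressed it straight down until it stopped against the hub. I then let go, raised the arm clear and handed in the job about 10 s into the 38 s allowed; no verdict comes back.

- **Seating:** after release, the top of the cap measured about 103 mm above the counter (104 mm is fully home). It stood about 0.2 mm off the wheel's axis and tilted by less than 1°. At the end of the press it stopped moving while the push force rose to about 15 N.
- **Other caps:** the yellow and white caps are at the same place in the side picture as at the start. The gripper touched nothing at the end; the force reading was about 0.
- **One oddity:** the vertical force read slightly negative (about −4 N) while the teeth were biting, where I expected a push upward. The height readings and the hard stop at the hub still agree that the cap is home.

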